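Test the latching stop of the gluing machine

ROBOT

A 7-joint arm with a two-finger parallel gripper is mounted at the origin on the work surface. World frame = base frame: x ahead of the robot, y to its left, z up, the work surface at z = 0. Lengths are in m, angles in rad, forces in N, time in s.
With the tool pointing down it reaches from about 0.35 to 0.9 m from the base axis. Payload 8.1 kg.
Tool frame: the origin (TCP) lies midway between the tips of the shut fingers; the grasp point (between the pads) lies 19 mm behind it; z points along the fingers, y is the direction in which the jaws open and shut (so a half turn about z gives the same grasp; the last joint's range is limited). The gripper opens to 92 mm and grips with 3 to 60 N. Pads are 19 mm wide; open, the fingers measure 130 mm over their backs; the gripper's body (75 mm by 190 mm) begins 47 mm behind the grasp point.
Start: joints at [-1.246, 0.434, 0.025, 1.573, -0.012, 1.134, -0.075], TCP at [0.259, 0.569, 0.227] pointing down, gripper open.
Joint ranges: [-2.62, 2.62], [-0.44, 2.09], [-1.27, 1.32], [0.08, 2.57], [-1.32, 4.46], [0.12, 2], [-2.74, 2.74]. Speed limits (rad/s): [2.22, 2.22, 3.01, 3.01, 3.14, 3.14, 3.14].

INTERFACE

Orientations are given as a rotation vector (axis times angle).
In Python, from cell import observe, get_image, ticket gives the robot as it stands.
- The arm moves only by the shell command python3 -m jog 'ROWS' [OPENING] [FORCE]. ROWS is JSON, a list of rows, each a list of 4 numbers: the shift along the tool's x, y, z in m, then the turn about the tool's z in rad. In form: [[x, y, z, twist], ...]. A call has 1 to 8 rows; each row shifts and turns the pose as measured when the row begins, along the tool's axes as they then stand; what a row does not reach is not made up. A row lasts 1/10 s, in which the tool goes at most 50 mm and 8.59 degrees, less where a joint would pass 70% of its speed; a pose out of reach is approached as far as the arm can. A call is refused whole if a number of a shift passes 0.05 or a number of a turn 0.15, either way. A call with a gripper value outside its range is refused whole. OPENING is the gripper's target within -1 to 1 (shut at 1, half-way at 0, fully open at -1), set as the call begins (- or left out, the last holds). The fingers move at their own pace and stop on an object; FORCE is the grip in N (left out, the last holds). Time passes only in rows, so rows that do not move let the fingers close. It gives the time, the measured TCP pose, the force and the opening at its end, in the units of the state.
- observe(): the state, without advancing time (a new reading comes with each control period).
- get_image(name): name is "scene" or "top"; returns a dict with "img" (384x512x3 uint8, red, green, blue), "intrinsics" (3x3 intrinsics, pixels), "rvec" (rotation vector, rad) and "tvec" (3), from world to camera coordinates, as OpenCV has them. Camera axes: x right, y down, z forward; pixel columns grow to the right and rows downward; lengths in m; the calibration is good to about 2 mm. A picture is of the moment at which its call begins. There is no depth.
- ticket.sign_off(): hands the job in, once; it reports no verdict.
The state is a dict: "clock": time; "joints": joint angles; "dq": joint speeds; "joint_efforts": joint torques, N m; "position": TCP position; "ee_rot": TCP orientation; "force": force on the tool from outside, world axes, zero at the start; "ft_torque": the same for the moment, N m; "width": opening from 0.0 (shut) to 1.0 (fully open).
Only numpy, scipy, OpenCV 4.12 (cv2) and the standard library are available. Lean on these libraries where they do the work, as an engineer would, in place of code of your own. Each camera call takes 0.05 s, during which the arm holds its last target. There are 200 camera calls.

TASK

Check the gluing machine's stop: with the fingertips press the winged mushroom button straight down until it latches, and let go so that it stays in by itself. Then push one of its wings round clockwise (seen from above) until the latch lets go, and leave the button sprung fully out and turned back to its rest position. Leave the small round start button unpressed, and do not shift or pick up the jar, the weight or the book.

Things in the scene. Friction and masses are not known exactly. Their poses are not given: they have to be found in the camera images.
- console: the machine's control box, screwed to the bench, white with a grey top plate, 180 x 300 x 60 mm (x, y, z); origin at the centre of its underside on the bench, so its flat top is 60 mm above it. The mushroom button sits near one end of its long side and the start button near the other; which end varies. The two are about 150 mm apart
- stop_top (a point): centre of the top of the black mushroom stop button, 50 mm above the box's top when out. Round head 50 mm across with two opposite wings, one towards this frame's +x and one towards -x; the frame's z is up and it moves and turns with the head. The wings are 14 mm wide, 16 mm high, reach 52 mm from the axis; their tops are 5 mm and their undersides 21 mm below this point. Under the head stands a fixed round grey collar, 48 mm across and 14 mm high above the box's top
- wing_a (a point): middle of the +x wing: 42 mm out from the button's axis, 13 mm below stop_top, at mid height and mid width of the wing
- wing_b (a point): middle of the -x wing, opposite wing_a: 42 mm out from the axis, 13 mm below stop_top
- stop_press (a joint): how far the mushroom button is pushed in, m: 0 is out (start), 0.014 the bottom stop. Sprung: takes about 3 N to start and 6 to 7 N to pass the latch at about 0.012, then it gives way to the bottom stop (10 to 15 N there does no harm); let go and it comes back to about 0.0115, where it stays latched. Pressed less deep it springs out again. It latches only if the head is at its rest angle
- stop_turn (a joint): turn of the mushroom head, rad: 0 is its rest position (start), grows clockwise seen from above to the stop at 1.1. Sprung back to 0 (0.03 to 0.06 N m). When the button is latched in, the latch lets go at about 0.7 and the button springs out; when freed the head turns back to 0 by itself
- start (a joint): travel of the start button, m: 0 is out, 0.006 fully pressed; must stay unpressed (5 N presses it)
- start_top (a point): centre of the top of the start button: plain round black button 28 mm across in a grey ring 44 mm across; its top is 22 mm above the box's top
- jar: loose closed white glue jar, 66 mm across, 100 mm high, standing on the bench beside one end of the box; origin at the centre of its underside
- weight: loose steel bookbinder's weight with a narrow neck, 60 mm across, 80 mm high, standing on the bench beside the other end of the box; origin at the centre of its underside
- book: loose closed book lying flat on the bench beyond the box, 140 x 200 x 34 mm; origin at the centre of its underside
Not all that is in view belongs to the job. Of the things shaped like the book, the blue one is meant.

How it is judged:
By the outcome, as a careful person would: the job done as asked, in the order asked, and still so for the second after the job is handed in, with the robot touching nothing.
It also fails if it takes over 38 s, if anything falls off the work surface, if the arm or the gripper's body presses on something with over 40 N, if the wrist force passes 120 N, or if a joint passes its speed limit or range.

## Working session

There is one attempt and no reset: what is moved stays moved. The work goes in short steps, Python scripts to look and compute and a shell command to move; the robot and the scene stay as the last step left them, time stands still between calls to the robot, and variables do not carry over. Pictures are saved under pics/ and viewed, about 8 in all and at most 12, crops included, and the job is handed in when it is done.

```bash
mkdir -p pics; cat > h.py <<'E'
import numpy as np, cv2
from cell import observe, get_image, ticket
def cam(n):
    d=get_image(n); R=cv2.Rodrigues(np.array(d["rvec"],float))[0]
    return d["img"],np.array(d["intrinsics"],float),R,np.array(d["tvec"],float).ravel()
def ray(c,u,v,z):
    _,K,R,t=c; o=-R.T@t; d=R.T@np.linalg.inv(K)@np.array([u,v,1.]); return o+d*(z-o[2])/d[2]
def proj(c,p):
    _,K,R,t=c; q=K@(R@np.array(p,float)+t); return q[:2]/q[2]
def save(c,f,box=None,s=1):
    im=c[0][:,:,::-1]
    if box: im=im[box[1]:box[3],box[0]:box[2]]
    cv2.imwrite("pics/"+f,cv2.resize(im,None,fx=s,fy=s,interpolation=cv2.INTER_CUBIC))
E
python3 - <<'E'
from h import *
for n in("top","scene"):
    c=cam(n); save(c,n+"0.png",s=1.5); print(n,-c[2].T@c[3],c[2][2])
s=observe(); print(s["clock"],s["position"],s["ee_rot"],s["force"],s["width"])
E
```

```text
top [0.54296647 0.05364421 0.94367788] [ 0.12188813 -0.00517413 -0.99253036]
scene [1.25795737 0.42673826 0.6970926 ] [-0.66636038 -0.39215453 -0.63417558]
0.1 [0.25912255 0.56822872 0.22603582] [-6.66896098e-01 -3.06980779e+00  2.22269585e-03] [-0.32133358 -0.01812559 -0.69789852] 0.9986132516040231
```

View pics/top0.png

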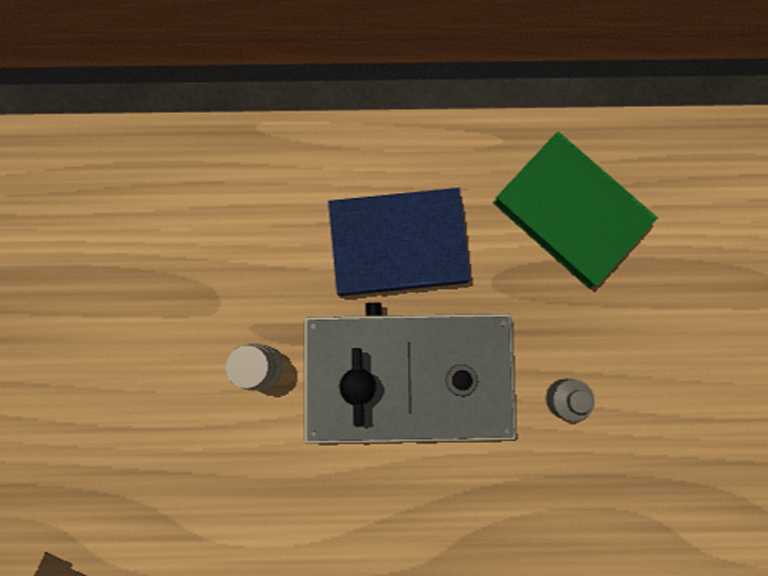

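View pics/scene0.png

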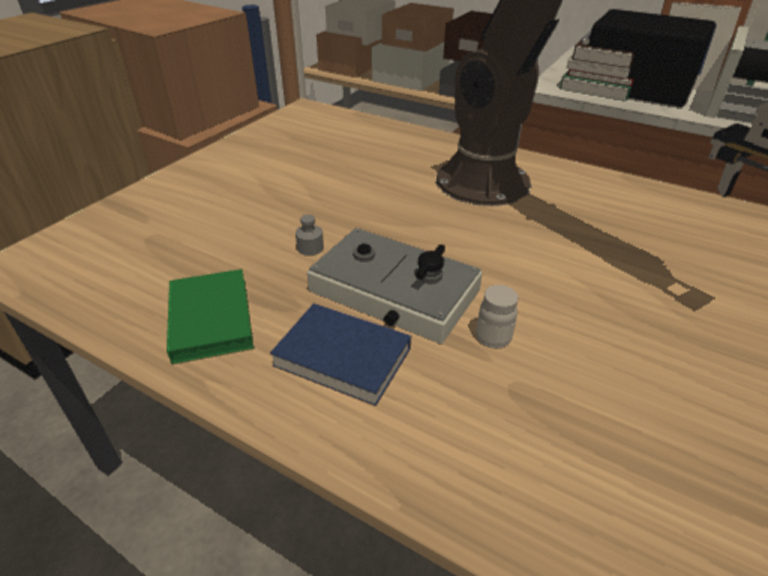

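The top view shows the mushroom stop at about (358,387) in the 1.5x picture, with its wings running up and down (world ±x). The start button is at (462,380), the jar at (250,367) and the weight at (571,400). The blue book is the one at (400,240); the green one is a decoy. I'll measure the button next.

```bash
python3 - <<'E'
from h import *
P={}
for n,roi in(("top",(215,222,262,292)),("scene",(268,158,305,192))):
    c=cam(n); g=c[0].max(2); x0,y0,x1,y1=roi
    m=np.zeros_like(g); m[y0:y1,x0:x1]=(g[y0:y1,x0:x1]<40)*255
    k=max(cv2.findContours(m,0,2)[0],key=cv2.contourArea); M=cv2.moments(k)
    u,v=M["m10"]/M["m00"],M["m01"]/M["m00"]; b=cv2.boundingRect(k)
    o=cv2.morphologyEx(m,2,cv2.getStructuringElement(2,(13,13))); ko=cv2.findContours(o,0,2)[0]
    print(n,(u,v),b,"centroid@.100",ray(c,u,v,.100).round(4))
    for q in ko: 
        (a,bb),r=cv2.minEnclosingCircle(q); print(" head",a,bb,r,ray(c,a,bb,.102).round(4))
    if n=="top":
        print(" ends",[ray(c,*q,.105).round(4) for q in((u,b[1]),(u,b[1]+b[3]))], cv2.fitLine(k,2,0,.01,.01).ravel())
        m2=np.zeros_like(g); 
        hsv=cv2.cvtColor(c[0],cv2.COLOR_RGB2HSV); m2=((hsv[...,1]<50)&(g>30)).astype(np.uint8)*255; m2[:200]=0
        for q in cv2.findContours(m2,0,2)[0]:
            if cv2.contourArea(q)>300:
                r=cv2.minAreaRect(q); print(" blob",r,ray(c,*r[0],.06).round(4),[ray(c,*p,.06)[:2].round(4).tolist() for p in cv2.boxPoints(r)])
    save(c,n+"1.png",(roi[0]-35,roi[1]-25,roi[2]+105,roi[3]+25),4)
E
```

```text
top (239.3691499522445, 259.04465138490923) (227, 232, 28, 53) centroid@.100 [0.5137 0.0949 0.1   ]
 head 238.5 257.5 13.509356498718262 [0.5168 0.0965 0.102 ]
 ends [array([0.5679, 0.0941, 0.105 ]), array([0.4627, 0.0951, 0.105 ])] [1.2020746e-01 9.9274880e-01 2.4455057e+02 2.5938202e+02]
 blob ((380.0, 266.5), (27.0, 30.0), 90.0) [ 0.492  -0.2001  0.06  ] [[0.5207, -0.1697], [0.5197, -0.2334], [0.4635, -0.2303], [0.4645, -0.1671]]
 blob ((167.5384521484375, 245.19227600097656), (32.72731399536133, 29.67646026611328), 33.6900634765625) [0.5437 0.249  0.06  ] [[0.5376, 0.2952], [0.5893, 0.261], [0.5499, 0.2027], [0.4987, 0.2371]]
 blob ((273.06097412109375, 251.80389404296875), (84.20133209228516, 139.082763671875), 89.34146118164062) [0.5263 0.0253 0.06  ] [[0.6164, 0.1738], [0.6152, -0.1248], [0.4383, -0.1199], [0.4397, 0.1715]]
scene (286.1766109785203, 174.73110580747812) (277, 164, 19, 23) centroid@.100 [0.5229 0.0968 0.1   ]
 head 286.5 174.0 7.762187480926514 [0.5219 0.0971 0.102 ]
```

View pics/top1.png

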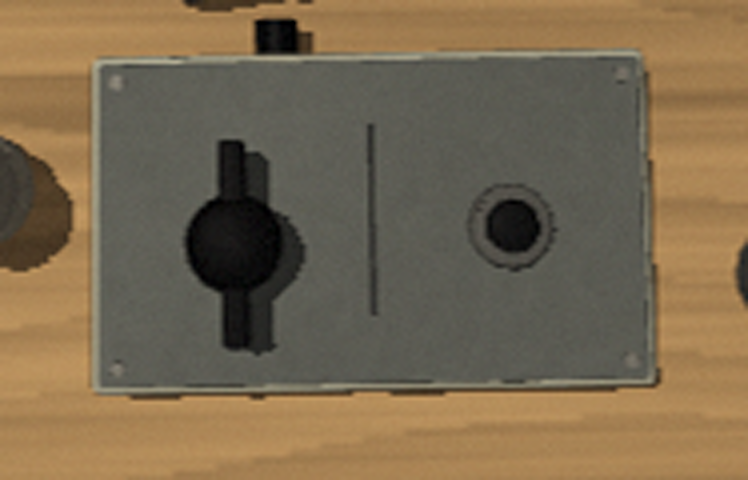

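The wings lie along world x and the stop's axis is at about (0.517, 0.0965). Box size and button spacing agree with the given figures. First I'll turn the tool square and shut the fingers.

```bash
python3 -m jog '[[0,0,0,-0.143],[0,0,0,-0.143],[0,0,0,-0.143]]' 1 20
```

```text
clock: 0.5
position: [0.2588, 0.568, 0.2255]
ee_rot: [0.021, -3.141, 0.004]
force: [0.1, -0.5, 0.5]
width: 0.787
```

```bash
python3 -m jog '[[-0.022,-0.04,0,0],[-0.022,-0.04,0,0],[-0.022,-0.04,0,0],[-0.022,-0.04,0,0],[-0.022,-0.04,0,0],[-0.022,-0.04,0,0]]'; python3 -m jog '[[-0.022,-0.04,0,0],[-0.022,-0.04,0,0],[-0.022,-0.04,0,0],[-0.022,-0.04,0,0],[-0.022,-0.04,0,0],[0,0,0,0]]'
```

```text
clock: 1.1
position: [0.3946, 0.3292, 0.2235]
ee_rot: [0.051, -3.137, 0.001]
force: [1.2, 0.2, -1.0]
width: 0.265
clock: 1.7
position: [0.517, 0.1166, 0.2237]
ee_rot: [0.037, -3.14, 0.004]
force: [0.3, -0.3, 0.4]
width: 0.005
```

```bash
python3 -m jog '[[-0.001,-0.02,0.03,0],[0,0,0.035,0],[0,0,0.015,0],[0,0,0.01,0],[0,0,0,0]]'; python3 - <<'E'
from h import *
for n,b in(("top",(190,200,290,310)),("scene",(250,110,350,210))):
    c=cam(n); save(c,n+"2.png",b,4)
    print(proj(c,(.517,.0965,.11)), proj(c,observe()["position"]), observe()["force"])
a=cv2.imread("pics/top2.png");b=cv2.imread("pics/scene2.png"); cv2.imwrite("pics/close.png",cv2.hconcat([a[:400],b[:400]]))
E
```

```text
clock: 2.2
position: [0.5196, 0.0949, 0.1314]
ee_rot: [-0.031, 3.141, -0.003]
force: [-0.6, 0.4, 0.7]
width: 0.006
[238.29555408 257.5400281 ] [238.45319839 256.28583006] [ 0.05533778 -0.83758607  0.25774632]
[287.25676339 170.7144671 ] [286.70461972 164.44289575] [-0.10175035  0.73528936 -0.3143863 ]
```

View pics/close.png

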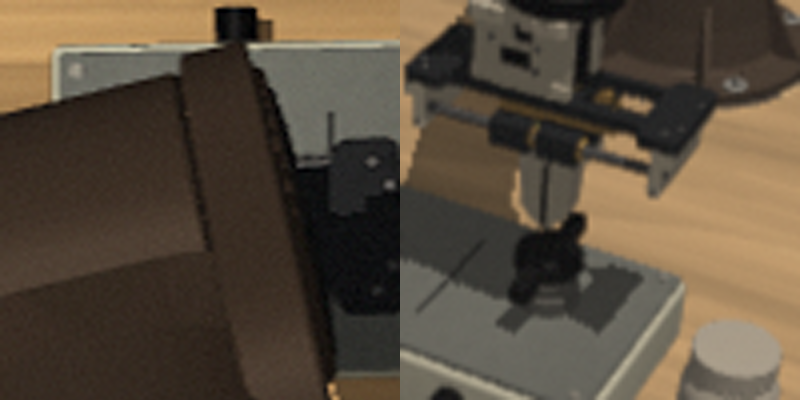

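Left (top) the arm hides the button. Right (scene) the shut fingertips at (545,225) stand over the head at (548,255). I'll press in small steps.

```bash
python3 -m jog '[[0,0,0.018,0],[0,0,0.005,0],[0,0,0.004,0],[0,0,0.004,0]]';  python3 -m jog '[[0,0,0.004,0],[0,0,0.003,0]]'
```

```text
clock: 2.7
position: [0.5239, 0.097, 0.1058]
ee_rot: [-0.033, 3.131, 0.002]
force: [-2.1, -0.8, 2.8]
width: 0.004
clock: 2.9
position: [0.5239, 0.097, 0.0994]
ee_rot: [-0.033, 3.13, 0.002]
force: [-3.5, -1.3, 6.0]
width: 0.005
```

```bash
python3 -m jog '[[0,0,0.004,0]]'; python3 -m jog '[[0,0,0.004,0]]'; python3 -m jog '[[0,0,0.002,0]]'
```

```text
clock: 3.0
position: [0.524, 0.097, 0.0956]
ee_rot: [-0.033, 3.13, 0.003]
force: [-3.8, -1.2, 19.7]
width: 0.005
clock: 3.1
position: [0.5259, 0.0974, 0.0944]
ee_rot: [-0.033, 3.126, 0.005]
force: [-14.1, -3.7, 67.4]
width: 0.004
clock: 3.2
position: [0.5259, 0.0974, 0.095]
ee_rot: [-0.032, 3.126, 0.006]
force: [-16.1, -3.5, 38.5]
width: 0.003
```

It bottomed out. Now I'll lift clear.

```bash
python3 -m jog '[[0,0,-0.004,0],[0,0,-0.012,0],[0,0,-0.03,0],[0,0,-0.03,0],[0.04,-0.04,0,0],[0.02,-0.04,0,0],[0,0,0,0]]'; python3 - <<'E'
from h import *
ims=[]
for n,b in(("top",(190,200,290,310)),("scene",(250,110,350,210))):
    c=cam(n); save(c,n+"3.png",b,4); ims.append(cv2.imread(f"pics/{n}3.png")[:400])
    print(proj(c,(.517,.0965,.11)),proj(c,(.517,.0965,.0985)))
cv2.imwrite("pics/close3.png",cv2.hconcat(ims))
E
```

```text
clock: 3.9
position: [0.4727, 0.0205, 0.1762]
ee_rot: [-0.037, 3.118, 0.009]
force: [0.6, 0.4, 0.1]
width: 0.006
[238.29555408 257.5400281 ] [238.58607103 257.35642793]
[287.25676339 170.7144671 ] [287.01020687 174.04232783]
```

View pics/close3.png

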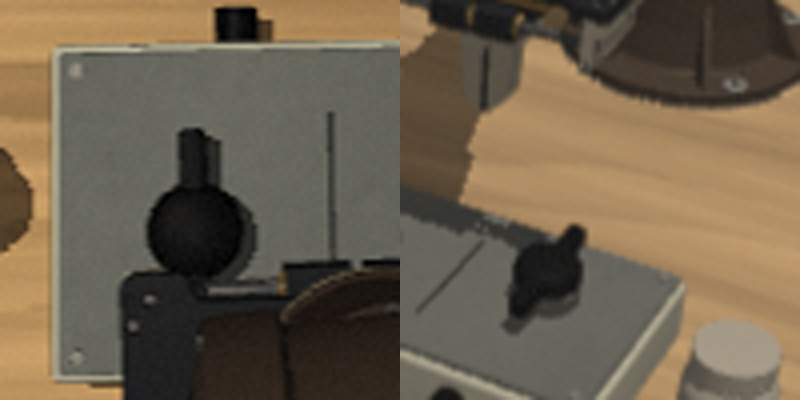

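In the scene view the head has dropped about 13 px in the 4x crop, to (547,268). That matches 11.5 mm, so it is latched. Next I'll descend on the -y side of wing_b and push it towards +y, which is clockwise.

```bash
python3 -m jog '[[0,0.025,0.01,0],[-0.002,0,0.04,0],[0,0,0.03,0],[0,0,0.015,0],[0,0,0.008,0],[0,0,0,0]]'
```

```text
clock: 4.6
position: [0.4852, 0.0606, 0.0711]
ee_rot: [-0.054, 3.11, 0.019]
force: [-0.6, -0.1, 0.5]
width: 0.008
```

```bash
python3 -m jog '[[0.01,-0.004,0,0],[0,0,0,0]]'; python3 -m jog '[[0,0.008,0,0],[0,0.005,0,0]]';python3 -m jog '[[0,0.005,0,0],[0,0.005,0,0]]'
```

```text
clock: 4.8
position: [0.4755, 0.0569, 0.0714]
ee_rot: [-0.056, 3.109, 0.02]
force: [-0.0, 0.1, -0.3]
width: 0.004
clock: 5.0
position: [0.4758, 0.0701, 0.0732]
ee_rot: [-0.053, 3.106, 0.021]
force: [0.6, 0.9, 0.4]
width: 0.002
clock: 5.2
position: [0.4753, 0.081, 0.0739]
ee_rot: [-0.053, 3.106, 0.021]
force: [-0.1, -2.1, -1.6]
width: 0.006
```

```bash
for i in 1; do python3 -m jog '[[0,0.005,0,0],[0,0.005,0,0]]';python3 -m jog '[[0,0.005,0,0],[0,0.004,0,0]]'; done; python3 - <<'E'
from h import *
ims=[]
for n,b in(("top",(190,200,290,310)),("scene",(250,110,350,210))):
    c=cam(n); save(c,n+"4.png",b,4); ims.append(cv2.imread(f"pics/{n}4.png")[:400])
cv2.imwrite("pics/close4.png",cv2.hconcat(ims)); print(observe()["force"])
E
```

```text
clock: 5.4
position: [0.4754, 0.0917, 0.0743]
ee_rot: [-0.053, 3.105, 0.021]
force: [0.1, -2.3, 0.2]
width: 0.005
clock: 5.6
position: [0.475, 0.1017, 0.0744]
ee_rot: [-0.053, 3.105, 0.02]
force: [-0.2, -1.3, 0.9]
width: 0.006
[-1.19324604 -0.08749453  0.13690284]
```

View pics/close4.png

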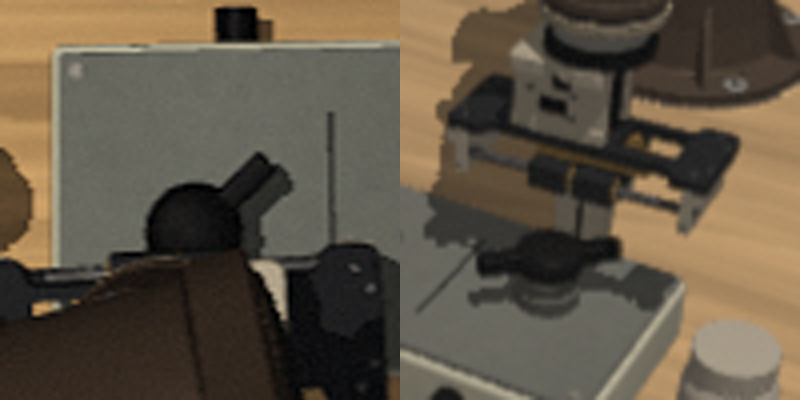

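The head has turned about 43-45° clockwise. In the scene view it stands raised again at (547,255), with the collar visible at (547,297), so the latch has let go. I'll back off along -y so the wing follows, then lift.

```bash
python3 -m jog '[[0,-0.01,0,0],[0,-0.015,0,0],[0,-0.02,0,0],[0,-0.02,0,0],[0,0,-0.04,0],[0,0,-0.05,0]]'; python3 -m jog '[[0.04,0,-0.04,0],[0.05,0,-0.03,0],[0.04,-0.03,0,0],[0,0,0,0],[0,0,0,0]]'; python3 - <<'E'
from h import *
ims=[]
for n,b in(("top",(190,200,290,310)),("scene",(250,110,350,210))):
    c=cam(n); save(c,n+"5.png",b,4); ims.append(cv2.imread(f"pics/{n}5.png")[:400])
    if n=="scene": print("scene diff to start", np.abs(c[0][150:200,260:320].astype(int)-cv2.resize(cv2.imread("pics/scene0.png"),(512,384))[150:200,260:320,::-1]).mean())
cv2.imwrite("pics/close5.png",cv2.hconcat(ims)); print(observe()["force"],observe()["clock"]); save(cam("top"),"top6.png",s=1.5)
E
```

```text
clock: 6.3
position: [0.4703, 0.0297, 0.1599]
ee_rot: [-0.055, 3.117, 0.018]
force: [1.4, 0.0, -0.1]
width: 0.002
clock: 6.8
position: [0.3513, -0.0089, 0.2254]
ee_rot: [-0.047, 3.101, 0.023]
force: [0.5, -0.3, 0.6]
width: 0.002
scene diff to start 5.387444444444444
[-0.57592144 -0.48750025  0.04593946] 6.9
```

View pics/close5.png

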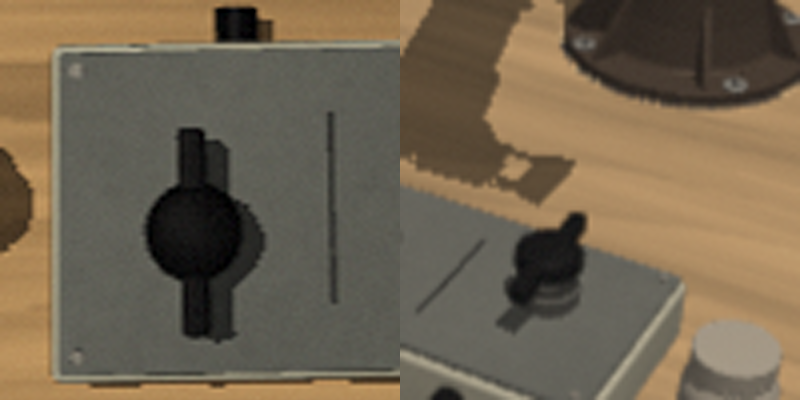

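View pics/top6.png

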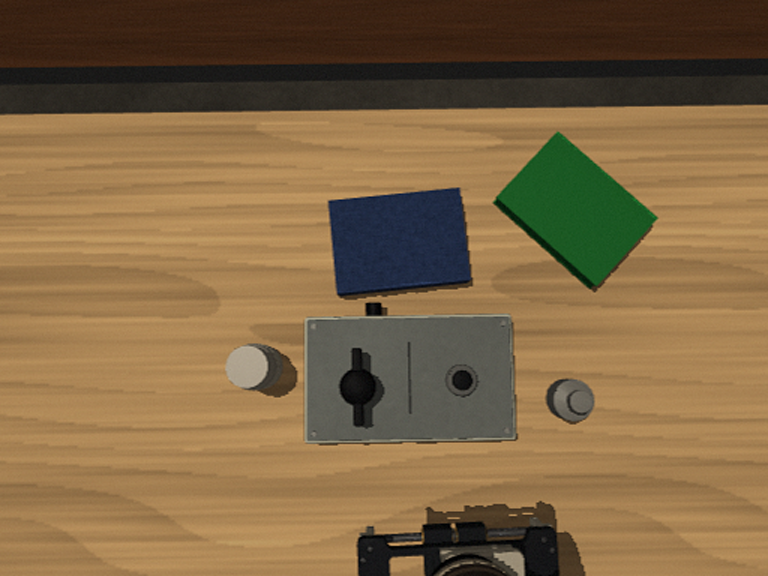

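The button is fully out at (547,255) with the collar visible, its wings are back at rest, and the jar, weight and books haven't moved. Handing in.

```bash
python3 -c "
from cell import ticket; print(ticket.sign_off())"
```

```text
the job is handed in; nothing more can be done
None
```

The stop check is done and handed in at about 7 s of the 38 s allowed.

- **Press:** I pressed the mushroom button straight down with the shut fingertips until it bottomed, then lifted clear. The scene view showed the head about 11.5 mm lower and staying there, so it had latched.
- **Release:** I pushed wing_b clockwise at about 2 N to roughly 43–45°. The latch let go and the button sprang out.
- **Final state:** After I backed away, the pictures showed the button fully out and its wings back at rest. The jar, weight, book and start button looked unchanged, and the arm was clear, reading only force noise.

**What went less well:** at the bottom stop I stepped down once too often. The force read 67 N, well above the 10–15 N described as harmless. That was on the fingertips and under the 120 N wrist limit, and the button worked normally afterwards. The press also drifted 7–9 mm off the button's centre towards +x, but stayed on the head. The joint positions were judged only from the pictures, not measured directly.

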